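# Garlic from behind the condiments

### The job

The garlic bulb stands at the back of the wooden condiment rack, behind the pepper mill, the spice jar and the salt shaker. First clear those three out of the way and stand them upright on the long white tray, then set the garlic on the small chopping board, and after that put each of the three back upright in the middle of the very cork spot in the rack on which it stood at the start. Do not knock anything over, and leave the lemon and the onion alone.

Things in the scene. Friction and masses are not known exactly. Their poses are not given: they have to be found in the camera images.
- rack: Fixed wooden condiment rack, 150 (x) x 290 (y) mm, base top at 12 mm. Origin: centre of underside; x to its back, z up. Three flat cork spots, 66 mm across, at x -32, y -90, 0, +90 mm. Back rail x 67 to 75 mm, 45 mm high; end rails (outer 8 mm) 22 mm high; front open. The garlic starts on the base behind the spots, at about x 30 mm.
- tray: Fixed long white tray, 320 (x) x 124 (y) mm, walls 5 mm thick and 16 mm high, floor top at 5 mm, a small wire handle beyond each end. Origin: centre of underside, x along its length, z up. Room for all three condiments in a row. Stands on one side of the rack, the board on the other; which side varies.
- board: Fixed small light-wood chopping board, 15 mm thick: a rectangle x -80 to 110, y -70 to 70 mm, with a grip tab 50 mm wide reaching to x -123 mm (dark dot on it) towards the robot. Origin on the underside, z up; the middle of the rectangle is at x 15, y 0 mm.
- pepper_mill: Loose tall brown wooden pepper mill, 170 mm high, round, 58 mm across the body up to 122 mm, 50 mm across the head, which does not turn (122 to 159 mm), small knob on top; 0.13 to 0.25 kg. Stands at the start on one of the cork spots (which one varies). Origin at the centre of its underside, z up its axis.
- spice_jar: Loose glass spice jar with a dark cap, a plain cylinder 41 mm across and 105 mm high, about 0.11 kg. Stands at the start on one of the cork spots. Origin at the centre of its underside, z up its axis.
- salt_shaker: Loose small glass salt shaker with a grey metal top, round, 90 mm high, 44 mm across up to about 66 mm, narrowing to 34 mm across the top part; about 0.1 kg. Stands at the start on one of the cork spots. Origin at the centre of its underside, z up its axis.
- garlic: Loose whole garlic bulb, pale, 53 mm across and 53 mm high with its point up, widest at about 20 mm height, about 0.03 kg. Origin at the centre of its underside, z up.
- lemon: Loose yellow lemon, 67 x 54 x 54 mm, lying on the worktop between robot and rack. Origin under its middle. Not to be moved.
- onion: Loose red onion, 84 x 81 x 82 mm, on the worktop between robot and rack. Origin under its middle. Not to be moved.

How it is judged:
By the outcome, as a careful person would: the job done as asked, in the order asked, and still so for the second after the job is handed in, with the robot touching nothing.
It also fails if it takes over 147 s, if anything falls off the work surface, if the arm or the gripper's body presses on something with over 40 N, if the wrist force passes 120 N, or if a joint passes its speed limit or range.

### The arm

A 6-joint arm with a two-finger parallel gripper is mounted at the origin on the work surface; the furniture and walls round the work are solid. World frame = base frame: x ahead of the robot, y to its left, z up, the work surface at z = 0. Lengths are in mm, angles in rad, forces in N, time in s.
With the tool pointing down it reaches from about 350 to 975 mm from the base axis. Payload 7.1 kg.
Tool frame: the origin (TCP) lies midway between the tips of the shut fingers; the grasp point (between the pads) lies 19 mm behind it (ctrl.grasp_offset is the distance from the TCP to the grasp point, in mm); z points along the fingers, y is the line along which they close (so a half turn about z gives the same grasp; the last joint's range is limited). The gripper opens to 88 mm and grips with 3 to 60 N. Pads are 20 mm wide; open, the fingers measure 115 mm over their backs; the gripper's body (75 mm by 178 mm) begins 61 mm behind the grasp point.
Start: joints at [1.172, 0.423, 1.63, -0, 1.089, -0.019], TCP at [231.677, 580.457, 222.675] pointing down, gripper open.
Joint ranges: [-3, 3], [-0.9, 2.11], [0.09, 2.58], [-1.31, 4.45], [0.11, 2.69], [-2.54, 2.54]. Speed limits (rad/s): [2.39, 2.39, 3.01, 3.14, 3.14, 3.14].

### API

Orientations are given as a rotation vector (axis times angle).
In Python, from workcell import ctrl gives the robot as it stands. The module is installed in compiled form; this text tells all that it offers.
- The arm moves only by the tool servo_tool, never from a script. Its argument "rows" is a list of rows, each a list of 7 numbers: the turn, a rotation vector about the tool's x, y, z as a fraction of full scale, then the shift along the tool's x, y, z as a fraction of full scale, then the finger opening in mm, from 0 to 87.8. A call has 1 to 10 rows; each row is the pose to reach, as a shift and turn from the pose commanded when the call began, along the tool's axes at that moment; what a row does not reach only later rows make up. Full scale, the value 1, is 20 cm for a shift and 1.5 rad for a turn. A row lasts 1/8 s, in which the tool goes at most 62.5 mm and 10.7 degrees, less where a joint would pass 70% of its speed; a pose out of reach is approached as far as the arm can. A call with a number of a shift or a turn outside -1 to 1 is refused whole. A call with a gripper value outside its range is refused whole. The fingers move at their own pace and stop on an object; the grip force is fixed at half the most. Time passes only in rows, so rows that repeat a pose let the fingers close. It gives the time, the measured TCP pose, the force, the opening and the grip force at its end, in the units of the state.
- ctrl.get_obs(): the state, without advancing time (a new reading comes with each control period).
- ctrl.get_image(name): name is "scene" or "top"; returns (picture, depth): 420x560x3 uint8, red, green, blue; 420x560 float32, mm along the optical axis (not along the pixel's ray), 0 where there is no reading.
- ctrl.camera_info(name): a dict with "intrinsics" (3x3 intrinsics, pixels), "R" (3x3) and "t" (3): a world point X has camera coordinates R X + t. Camera axes: x right, y down, z forward; pixel columns grow to the right and rows downward; lengths in mm; the calibration is good to about 2 mm. A picture is of the moment at which its call begins. camera_info takes no time and is no camera call.
- ctrl.close_job(): hands the job in; it is judged then, once.
The state is a dict: "t": time; "qpos": joint angles; "qvel": joint speeds; "joint_torque": joint torques, N m; "ee_pos": TCP position; "orientation": TCP orientation; "ft_force": force on the tool from outside, world axes, zero at the start; "moment": the same for the moment, N m; "width": finger opening in mm; "grasp_force": force on a finger pad.
Only numpy, scipy, OpenCV 4.12 (cv2) and the standard library are available. Lean on these libraries where they do the work, as an engineer would, in place of code of your own. Each camera call takes 0.05 s, during which the arm holds its last target. There are 200 camera calls.

## Working session

There is one attempt and no reset: what is moved stays moved. The work goes in short steps, Python scripts to look and compute and a tool call to move; the robot and the scene stay as the last step left them, time stands still between calls to the robot, and variables do not carry over. Pictures are saved under pics/ and viewed, at most 14 in all, crops included, and the job is handed in when it is done.

Besides the shell and the picture viewer there is one more tool, called after "Call:" as a command line: name --pt "numbers of a row" for each row, then --argument value for the rest. servo_tool: Moves the arm, as the interface text tells. Its arguments: {"type":"object","properties":{"rows":{"type":"array","items":{"type":"array","items":{"type":"number"}}}},"required":["rows"]}

```bash
mkdir -p pics; cat > h.py <<'E'
import numpy as np, cv2
from workcell import ctrl
def grab(n,tag):
    im,d=ctrl.get_image(n); np.savez(f'{tag}_{n}.npz',im=im,d=d)
    cv2.imwrite(f'pics/{tag}_{n}.png',im[:,:,::-1]); return im,d
def world(n,d):
    c=ctrl.camera_info(n);K=np.array(c['intrinsics']);R=np.array(c['R']);t=np.array(c['t'])
    v,u=np.mgrid[:d.shape[0],:d.shape[1]]
    P=np.stack([(u-K[0,2])/K[0,0]*d,(v-K[1,2])/K[1,1]*d,d],-1)
    W=(P-t)@R; W[d<=0]=np.nan; return W
E
python3 - <<'E'
from h import *
for n in('scene','top'):
    im,d=grab(n,'a'); c=ctrl.camera_info(n); R=np.array(c['R']);print(n,-R.T@np.array(c['t']),R[2],(d==0).mean())
o=ctrl.get_obs();print(o)
E
```

```text
scene [  13.47339942 -756.68596811  783.96920535] [ 0.4223463   0.66071106 -0.62055177] 0.030956632653061224
top [ 426.92272077    5.62863376 1105.745633  ] [ 0.077821   -0.01409256 -0.99686774] 0.004009353741496599
{'t': 0.1, 'qpos': array([ 1.17200542e+00,  4.23742097e-01,  1.63061797e+00,  4.05938353e-05,
        1.08858126e+00, -1.89917183e-02]), 'qvel': array([ 0.00045152, -0.00202502, -0.00178094, -0.0005772 ,  0.00150601,
        0.00143781]), 'joint_torque': array([ 5.42126763e-04, -5.45609558e+01, -2.74324447e+01,  6.45414088e-02,
        1.86942599e-02, -4.77972435e-05]), 'ee_pos': array([231.47505309, 580.01558379, 221.99163634]), 'orientation': array([-5.92977477e-01, -3.08480140e+00,  2.06051482e-03]), 'ft_force': array([ 0.12473145, -0.10134734, -0.03903915]), 'moment': array([-0.01021773,  0.01995052, -0.00839616]), 'grasp_force': 0.0, 'width': 87.55937908833499}
```

View pics/a_top.png

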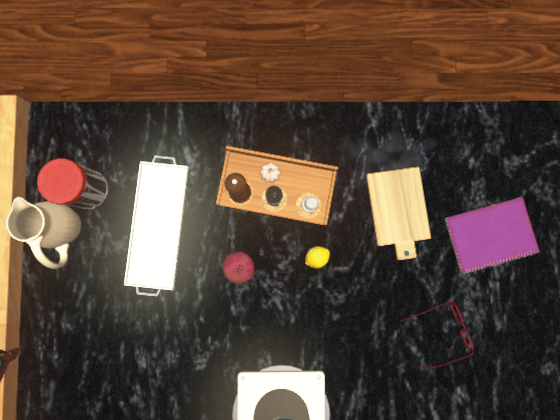

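View pics/a_scene.png

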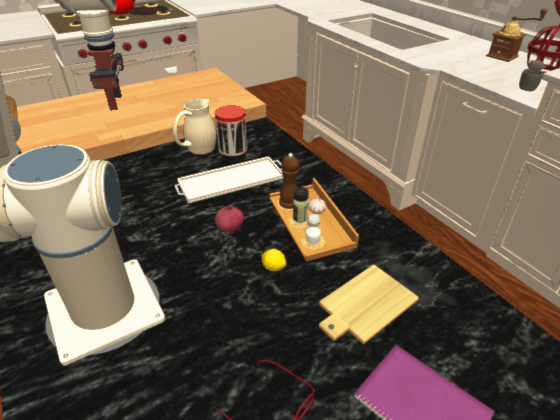

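The top view shows the tray on the left (155,225), the rack in the middle (277,186) and the board on the right (400,207). The mill is at (236,183), the jar at (274,196), the salt at (310,204), the garlic at (270,172), the onion at (238,267) and the lemon at (317,257). In the scene view the rack is at (313,215) and the arm is parked on the left.

```bash
cat > m.py <<'E'
from h import *
def cast(n,px,z):
    c=ctrl.camera_info(n);K=np.array(c['intrinsics']);R=np.array(c['R']);t=np.array(c['t'])
    C=-R.T@t; px=np.atleast_2d(px).astype(float)
    r=np.c_[px,np.ones(len(px))]@np.linalg.inv(K).T@R
    return C+r*((z-C[2])/r[:,2])[:,None]
def blob(W,cx,cy,r,zlo,zhi):
    # median-free circle fit: minEnclosingCircle of points of a height band
    m=(np.hypot(W[...,0]-cx,W[...,1]-cy)<r)&(W[...,2]>zlo)&(W[...,2]<zhi)
    p=W[m]; return p
E
python3 - <<'E'
from m import *
z=np.load('a_top.npz');im,d=z['im'],z['d'];W=world('top',d)
print('K',ctrl.camera_info('top')['intrinsics'][0])
for n,(u,v) in dict(mill=(236,183),jar=(274,196),salt=(310,204),garlic=(270,172),onion=(238,267),lemon=(317,257)).items():
    w=W[v-3:v+4,u-3:u+4].reshape(-1,3); top=np.nanmax(w[:,2]); c=np.nanmedian(w,0)
    for lo,hi in((top-12,top+3),(top-45,top+3)):
        p=blob(W,c[0],c[1],45,lo,hi).astype(np.float32)
        (x,y),r=cv2.minEnclosingCircle(np.ascontiguousarray(p[:,:2]));print(n,round(top),c.round(),'fit',round(x,1),round(y,1),round(r,1),p.mean(0).round(1),len(p))
hsv=cv2.cvtColor(im,cv2.COLOR_RGB2HSV)
H=W[...,2]
def rect(name,m,zz):
    m=cv2.morphologyEx(m.astype(np.uint8),cv2.MORPH_OPEN,np.ones((5,5)))
    cs=max(cv2.findContours(m,0,1)[0],key=cv2.contourArea)[:,0]
    P=cast('top',cs,zz)[:,:2].astype(np.float32); r=cv2.minAreaRect(P); print(name,r,cv2.boxPoints(r).round(1).tolist())
u=np.arange(560)[None]+0*H; v=np.arange(420)[:,None]+0*H
rect('tray',(u>110)&(u<200)&(v>140)&(v<310)&(im.min(2)>140),16)
rect('board',(u>355)&(u<440)&(v>160)&(v<242)&(H>8)&(H<25)&(hsv[...,2]>110),15)
rect('rack',(u>205)&(u<350)&(v>135)&(v<235)&(H>6)&(hsv[...,1]>60),12)
rect('rackrail',(u>205)&(u<350)&(v>135)&(v<235)&(H>32)&(H<52)&(hsv[...,1]>60)&(v<170),45)
c=im[135:240,200:450]; cv2.imwrite('pics/crop.png',cv2.resize(c,None,fx=3.1,fy=3.1,interpolation=cv2.INTER_CUBIC)[:,:,::-1])
E
```

```text
K [424.94584593   0.         282.823837  ]
mill 182 [562.  95. 170.] fit 564.5 100.0 15.0 [563.6 100.  174.6] 51
mill 182 [562.  95. 170.] fit 564.9 100.5 24.9 [563.   99.1 163.2] 382
jar 120 [540.  12. 116.] fit 544.7 14.0 20.1 [544.5  14.  116.1] 233
jar 120 [540.  12. 116.] fit 544.5 14.0 20.3 [543.2  14.1 114.2] 255
salt 105 [522. -73.  99.] fit 526.5 -75.3 15.8 [525.9 -75.4  97.3] 119
salt 105 [522. -73.  99.] fit 525.7 -74.8 18.4 [524.1 -73.8  91.5] 188
garlic 62 [607.  22.  55.] fit 610.4 23.5 15.3 [610.4  23.4  53.5] 83
garlic 62 [607.  22.  55.] fit 618.2 20.4 35.2 [614.1  22.3  44.1] 370
onion 84 [373. 100.  71.] fit 370.9 99.6 7.9 [370.6  98.7  76.6] 23
onion 84 [373. 100.  71.] fit 370.7 102.8 39.9 [370.7 102.7  54.6] 751
lemon 56 [395. -93.  52.] fit 395.1 -91.3 24.9 [393.9 -93.1  48.9] 226
lemon 56 [395. -93.  52.] fit 394.6 -93.6 32.5 [394.5 -92.8  43.6] 417
tray ((479.59771728515625, 314.79913330078125), (126.61908721923828, 320.9720764160156), 83.7886734008789) [[313.20001220703125, 269.20001220703125], [632.2999877929688, 234.5], [646.0, 360.3999938964844], [326.8999938964844, 395.1000061035156]]
board ((523.8873291015625, -306.99365234375), (189.02635192871094, 139.0281219482422), 7.669165134429932) [[420.8999938964844, -250.6999969482422], [439.5, -388.5], [626.7999877929688, -363.29998779296875], [608.2999877929688, -225.5]]
rack ((579.30615234375, 8.031219482421875), (292.95562744140625, 156.47999572753906), 78.9059066772461) [[474.29998779296875, -120.69999694824219], [627.9000244140625, -150.8000030517578], [684.2999877929688, 136.6999969482422], [530.7000122070312, 166.8000030517578]]Traceback (most recent call last):
  File "<stdin>", line 19, in <module>
  File "<stdin>", line 13, in rect
ValueError: max() iterable argument is empty
```

```bash
cat > plan.py <<'E'
import sys, numpy as np
from scipy.spatial.transform import Rotation as Ro
from workcell import ctrl
def plan(*wps):
    """wps: (x,y,z,phi_deg) TCP targets; prints per call turn-z and shift fractions."""
    o=ctrl.get_obs(); R=Ro.from_rotvec(o['orientation']).as_matrix(); p=np.array(o['ee_pos'])
    phi=np.degrees(np.arctan2(R[1,1],R[0,1])); print('t %.1f'%o['t'],p.round(1),'phi %.1f'%phi,'tilt',np.degrees(R[:2,2]).round(2),'q',np.array(o['qpos']).round(2),'w %.1f'%o['width'])
    for x,y,z,f in wps:
        while True:
            a=np.radians(phi); B=np.array([[-np.sin(a),np.cos(a),0],[np.cos(a),np.sin(a),0],[0,0,-1]])
            s=B@(np.array([x,y,z])-p)/200; k=min(1,0.99/max(abs(s).max(),1e-9)); s=s*k
            r=-(f-phi)/np.degrees(1.5); r=float(np.clip(r,-1,1))
            s=s.round(3); r=round(r,3); p=p+B.T@s*200; phi-=r*np.degrees(1.5)
            print('turn %.3f shift %s -> %s phi %.1f  dist %.0f'%(r,s,p.round(1),phi,np.linalg.norm(s)*200))
            if k==1: break
if __name__=='__main__':
    plan(*[tuple(map(float,a.split(','))) for a in sys.argv[1:]])
E
python3 plan.py 564.7,100.3,230,-12 564.7,100.3,133,-12
```

```text
t 0.1 [231.5 580.  222. ] phi 68.2 tilt [-0.03 -0.07] q [ 1.17  0.42  1.63  0.    1.09 -0.02] w 87.6
turn 0.934 shift [-0.99  -0.654 -0.016] -> [366.9 385.1 225.2] phi -12.0  dist 237
turn -0.000 shift [-0.929  0.99  -0.019] -> [521.8 162.1 229. ] phi -12.0  dist 272
turn -0.000 shift [-0.258  0.274 -0.005] -> [564.6 100.2 230. ] phi -12.0  dist 75
turn -0.000 shift [0.    0.    0.485] -> [564.6 100.2 133. ] phi -12.0  dist 97
```

```bash
python3 - <<'E'
import cv2,numpy as np
im=np.load('a_top.npz')['im'][140:235,205:345]
cv2.imwrite('pics/crop.png',cv2.resize(im,None,fx=5,fy=5,interpolation=cv2.INTER_CUBIC)[:,:,::-1])
E
```

```text
(no output)
```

View pics/crop.png

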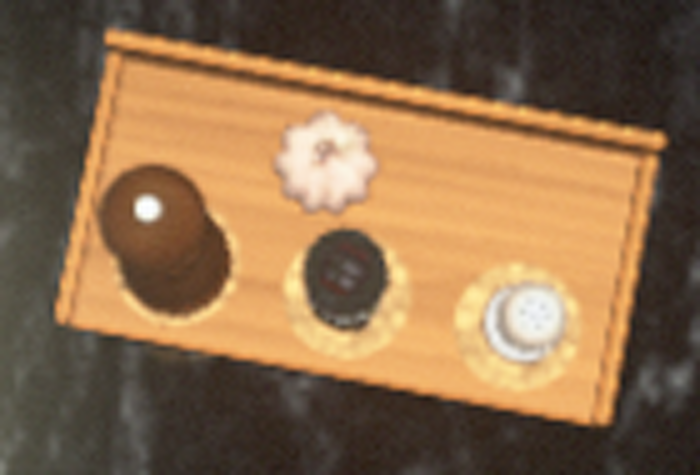

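The crop shows the mill head at (150,212), the jar cap at (345,275), the salt at (533,315) and the garlic at (326,162), with the cork discs visible underneath. I'll start with the mill.

Call:
servo_tool --pt "0.15 0 0 -0.2 -0.13 0 87" --pt "0 0 0.3 -0.4 -0.26 -0.01 87" --pt "0 0 0.45 -0.6 -0.39 -0.01 87" --pt "0 0 0.6 -0.8 -0.52 -0.016 87" --pt "0 0 0.75 -0.99 -0.654 -0.016 87" --pt "0 0 0.934 -0.99 -0.654 -0.016 87" --pt "0 0 0.934 -0.99 -0.654 -0.016 87" --pt "0 0 0.934 -0.99 -0.654 -0.016 87" --pt "0 0 0.934 -0.99 -0.654 -0.016 87"

```text
t: 1.23
ee_pos: [366.9, 385.2, 225.6]
orientation: [2.447, 1.971, -0.001]
ft_force: [0.5, -0.6, 0.2]
width: 87.2
grasp_force: 0.0
```

Call:
servo_tool --pt "0 0 0 -0.2 0.2 0 87" --pt "0 0 0 -0.4 0.42 0 87" --pt "0 0 0 -0.6 0.64 -0.01 87" --pt "0 0 0 -0.8 0.85 -0.019 87" --pt "0 0 0 -0.929 0.99 -0.019 87" --pt "0 0 0 -0.929 0.99 -0.019 87"

```text
t: 1.98
ee_pos: [523.0, 160.6, 229.4]
orientation: [2.446, 1.972, -0.001]
ft_force: [-0.7, 0.7, 0.0]
width: 86.9
grasp_force: 0.0
```

```bash
python3 plan.py 564.7,100.3,230,-12 564.7,100.3,133,-12
```

```text
t 2.0 [523.  160.6 229.4] phi -12.2 tilt [-0.01 -0.01] q [ 0.28  0.3   1.8  -0.    1.04  0.49] w 86.9
turn -0.003 shift [-0.25   0.268 -0.003] -> [564.8 100.4 230. ] phi -12.0  dist 73
turn 0.000 shift [-0.    -0.     0.485] -> [564.8 100.4 133. ] phi -12.0  dist 97
```

Call:
servo_tool --pt "0 0 0 -0.13 0.14 0 87" --pt "0 0 0 -0.257 0.272 0 87" --pt "0 0 0 -0.257 0.272 0.1 87" --pt "0 0 0 -0.257 0.272 0.25 87" --pt "0 0 0 -0.257 0.272 0.4 87" --pt "0 0 0 -0.257 0.272 0.48 87" --pt "0 0 0 -0.257 0.272 0.48 87"

```text
t: 2.85
ee_pos: [563.5, 101.6, 132.7]
orientation: [-2.44, -1.977, 0.003]
ft_force: [0.2, -0.0, 0.8]
width: 87.2
grasp_force: 0.0
```

Call:
servo_tool --pt "0 0 0 0 0 0 60" --pt "0 0 0 0 0 0 40" --pt "0 0 0 0 0 0 40" --pt "0 0 0 0 0 0 40" --pt "0 0 0 0 0 0 40" --pt "0 0 0 0 0 0 40"

```text
t: 3.6
ee_pos: [564.9, 101.0, 134.0]
orientation: [2.442, 1.976, 0.001]
ft_force: [1.2, 0.1, 2.7]
width: 47.7
grasp_force: 30.0
```

```bash
python3 plan.py 564.7,100.3,133,-12; python3 -c "
from workcell import ctrl;print(ctrl.get_obs()['ft_force'])"
```

```text
t 3.6 [564.9 101.  134. ] phi -12.0 tilt [0.06 0.  ] q [ 0.16  0.47  1.81 -0.    0.87  0.37] w 47.7
turn -0.000 shift [-0.004 -0.     0.005] -> [564.8 100.2 133. ] phi -12.0  dist 1
[1.23235269 0.11448124 2.65888634]
```

```bash
python3 plan.py 564.9,101,200,-12 574,304.5,200,73.9 574,304.5,127.7,73.9
```

```text
t 3.6 [564.9 101.  134. ] phi -12.0 tilt [0.06 0.  ] q [ 0.16  0.47  1.81 -0.    0.87  0.37] w 47.7
turn -0.000 shift [ 0.   -0.   -0.33] -> [564.9 101.  200. ] phi -12.0  dist 66
turn -1.000 shift [ 0.99  -0.165  0.   ] -> [574.  301.5 200. ] phi 73.9  dist 201
turn 0.000 shift [0.004 0.015 0.   ] -> [574.  304.6 200. ] phi 73.9  dist 3
turn 0.000 shift [-0.    -0.     0.362] -> [574.  304.6 127.6] phi 73.9  dist 72
```

Call:
servo_tool --pt "0 0 0 0 0 -0.04 40" --pt "0 0 0 0 0 -0.12 40" --pt "0 0 0 0 0 -0.22 40" --pt "0 0 0 0 0 -0.3 40" --pt "0 0 0 0 0 -0.33 40" --pt "0 0 0 0 0 -0.33 40"

```text
t: 4.35
ee_pos: [564.6, 101.0, 200.1]
orientation: [2.442, 1.976, 0.001]
ft_force: [-0.9, 0.2, -2.2]
width: 47.8
grasp_force: 30.0
```

Call:
servo_tool --pt "0 0 -0.08 0.06 -0.01 0 40" --pt "0 0 -0.2 0.18 -0.03 0 40" --pt "0 0 -0.32 0.32 -0.05 0 40" --pt "0 0 -0.44 0.46 -0.08 0 40" --pt "0 0 -0.56 0.6 -0.1 0 40" --pt "0 0 -0.68 0.74 -0.12 0 40" --pt "0 0 -0.8 0.86 -0.14 0 40" --pt "0 0 -0.91 0.95 -0.16 0 40" --pt "0 0 -1 0.99 -0.165 0 40" --pt "0 0 -1 0.99 -0.165 0 40"

```text
t: 5.6
ee_pos: [572.9, 301.8, 198.6]
orientation: [-0.44, -3.109, 0.002]
ft_force: [-0.3, -0.1, -2.4]
width: 47.9
grasp_force: 30.0
```

Call:
servo_tool --pt "0 0 0 0 0.015 0 40" --pt "0 0 0 0 0.015 0.06 40" --pt "0 0 0 0 0.015 0.15 40" --pt "0 0 0 0 0.015 0.24 40" --pt "0 0 0 0 0.015 0.31 40" --pt "0 0 0 0 0.015 0.345 40" --pt "0 0 0 0 0.015 0.355 40" --pt "0 0 0 0 0.015 0.355 40"

```text
t: 6.6
ee_pos: [574.6, 304.5, 129.0]
orientation: [0.44, 3.11, 0.001]
ft_force: [0.5, 0.7, -2.0]
width: 47.9
grasp_force: 30.0
```

```bash
python3 plan.py 574,304.5,127,73.9; python3 -c "
from h import *;print(ctrl.get_obs()['ft_force']);im,d=grab('scene','b');cv2.imwrite('pics/b2.png',cv2.resize(im[60:300,120:440],None,fx=2.4,fy=2.4)[:,:,::-1])"
```

```text
t 6.6 [574.6 304.5 129. ] phi 73.9 tilt [0.03 0.02] q [ 0.47  0.57  1.63 -0.    0.94 -0.82] w 47.9
turn 0.000 shift [ 0.003 -0.001  0.01 ] -> [574.  304.5 127. ] phi 73.9  dist 2
[ 0.50357296  0.67629988 -1.96532348]
```

View pics/b2.png

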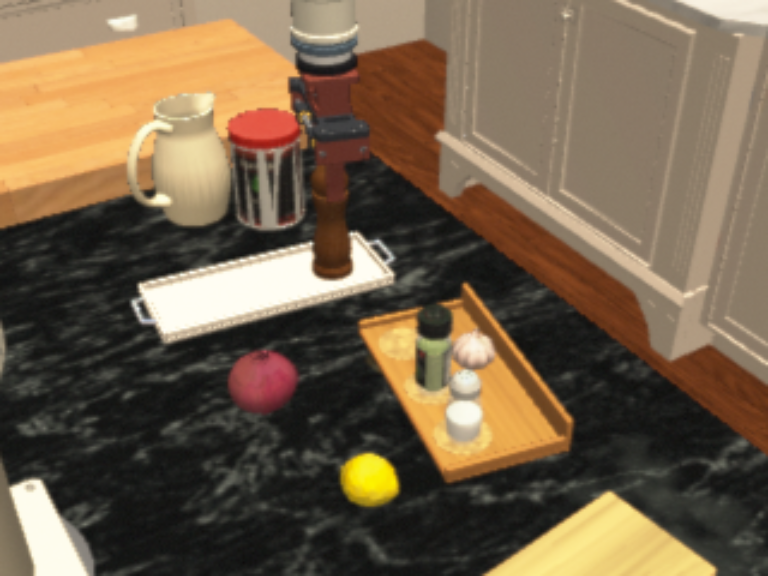

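The mill hangs upright over the far end of the tray, at about (332,270). I'll lower it to contact and release.

Call:
servo_tool --pt "0 0 0 0 0 0.006 40" --pt "0 0 0 0 0 0.01 40" --pt "0 0 0 0 0 0.01 40"

```text
t: 7.02
ee_pos: [574.6, 304.5, 127.1]
orientation: [0.439, 3.11, 0.001]
ft_force: [-0.9, -0.5, -0.9]
width: 47.4
grasp_force: 30.0
```

Call:
servo_tool --pt "0 0 0 0 0 0.002 50" --pt "0 0 0 0 0 0.002 60" --pt "0 0 0 0 0 0.002 80" --pt "0 0 0 0 0 0.002 80"

```text
t: 7.52
ee_pos: [574.3, 304.4, 126.3]
orientation: [-0.44, -3.111, 0.0]
ft_force: [-0.9, -0.1, -1.1]
width: 76.5
grasp_force: 0.0
```

Call:
servo_tool --pt "0 0 0 0 0 -0.1 80" --pt "0 0 0 0 0 -0.3 80" --pt "0 0 0 0 0 -0.45 80" --pt "0 0 0 0 0 -0.45 80"

```text
t: 8.02
ee_pos: [576.1, 305.3, 220.4]
orientation: [0.439, 3.105, 0.006]
ft_force: [-0.1, 0.1, -0.6]
width: 80.0
grasp_force: 0.0
```

```bash
python3 plan.py 544.6,14,217,-12 544.6,14,72,-12;
```

```text
t 8.0 [576.1 305.3 220.4] phi 73.9 tilt [0.34 0.17] q [ 0.47  0.46  1.57  0.    1.1  -0.82] w 80.0
turn 1.000 shift [-0.173 -0.99   0.012] -> [554.5 105.5 218. ] phi -12.0  dist 201
turn -0.000 shift [-0.458  0.047  0.005] -> [544.6  13.9 217. ] phi -12.0  dist 92
turn -0.000 shift [ 0.    -0.     0.725] -> [544.6  13.9  72. ] phi -12.0  dist 145
```

Call:
servo_tool --pt "0 0 0.1 -0.02 -0.15 0 70" --pt "0 0 0.22 -0.06 -0.4 0 70" --pt "0 0 0.34 -0.1 -0.6 0 70" --pt "0 0 0.46 -0.14 -0.8 0 70" --pt "0 0 0.58 -0.173 -0.99 0 70" --pt "0 0 0.7 -0.173 -0.99 0 70" --pt "0 0 0.82 -0.173 -0.99 0 70" --pt "0 0 0.93 -0.173 -0.99 0 70" --pt "0 0 1 -0.173 -0.99 0 70" --pt "0 0 1 -0.173 -0.99 0 70"

```text
t: 9.28
ee_pos: [552.2, 104.4, 215.7]
orientation: [-2.441, -1.977, 0.002]
ft_force: [0.4, 0.4, 0.1]
width: 69.9
grasp_force: 0.0
```

Call:
servo_tool --pt "0 0 0 -0.2 0.02 0 70" --pt "0 0 0 -0.4 0.05 0 70" --pt "0 0 0 -0.455 0.05 0 70" --pt "0 0 0 -0.455 0.05 0 70" --pt "0 0 0 -0.455 0.05 0 70" --pt "0 0 0 -0.455 0.05 0 70"

```text
t: 10.02
ee_pos: [543.6, 14.4, 216.2]
orientation: [-2.44, -1.978, -0.0]
ft_force: [-0.7, -0.5, 0.3]
width: 70.0
grasp_force: 0.0
```

```bash
python3 plan.py 544.6,14,160,-12 544.6,14,72,-12;
```

```text
t 10.0 [543.6  14.4 216.2] phi -11.9 tilt [-0.    0.01] q [0.   0.31 1.82 0.   1.01 0.21] w 70.0
turn 0.001 shift [-0.001  0.005  0.281] -> [544.5  14.  160. ] phi -12.0  dist 56
turn -0.000 shift [-0.    0.    0.44] -> [544.5  14.   72. ] phi -12.0  dist 88
```

Call:
servo_tool --pt "0 0 0 0 0.005 0.15 70" --pt "0 0 0 0 0.005 0.35 70" --pt "0 0 0 0 0.005 0.55 70" --pt "0 0 0 0 0.005 0.68 70" --pt "0 0 0 0 0.005 0.72 70" --pt "0 0 0 0 0.005 0.72 70" --pt "0 0 0 0 0.005 0.72 55" --pt "0 0 0 0 0.005 0.72 30" --pt "0 0 0 0 0.005 0.72 30" --pt "0 0 0 0 0.005 0.72 30"

```text
t: 11.28
ee_pos: [544.9, 13.2, 72.8]
orientation: [2.442, 1.976, 0.001]
ft_force: [0.2, 0.1, 3.8]
width: 40.5
grasp_force: 29.9
```

Call:
servo_tool --pt "0 0 0 0 0 0 30" --pt "0 0 0 0 0 0 30" --pt "0 0 0 0 0 0 30"

```text
t: 11.65
ee_pos: [544.9, 13.2, 72.8]
orientation: [2.442, 1.976, 0.001]
ft_force: [0.2, 0.3, 6.6]
width: 40.7
grasp_force: 29.9
```

```bash
python3 plan.py 544.6,14,137,-12 479.6,314.8,137,73.9 479.6,314.8,67,73.9
```

```text
t 11.7 [544.9  13.2  72.8] phi -12.0 tilt [ 0.05 -0.  ] q [ 0.    0.53  1.89 -0.    0.72  0.21] w 40.7
turn -0.000 shift [ 0.003 -0.002 -0.321] -> [544.7  13.9 137. ] phi -12.0  dist 64
turn -1.000 shift [ 0.99  -0.446 -0.   ] -> [498.7 226.1 137. ] phi 73.9  dist 217
turn 0.000 shift [ 0.215  0.399 -0.   ] -> [479.5 314.7 137. ] phi 73.9  dist 91
turn 0.000 shift [-0.    0.    0.35] -> [479.5 314.7  67. ] phi 73.9  dist 70
```

Call:
servo_tool --pt "0 0 0 0 0 -0.04 30" --pt "0 0 0 0 0 -0.14 30" --pt "0 0 0 0 0 -0.26 30" --pt "0 0 0 0 0 -0.32 30" --pt "0 0 0 0 0 -0.32 30"

```text
t: 12.28
ee_pos: [544.9, 13.3, 136.9]
orientation: [2.441, 1.976, 0.002]
ft_force: [-0.6, 0.3, -1.4]
width: 40.9
grasp_force: 29.9
```

Call:
servo_tool --pt "0 0 -0.08 0.06 -0.03 0 30" --pt "0 0 -0.2 0.18 -0.08 0 30" --pt "0 0 -0.32 0.32 -0.14 0 30" --pt "0 0 -0.44 0.46 -0.21 0 30" --pt "0 0 -0.56 0.6 -0.27 0 30" --pt "0 0 -0.68 0.74 -0.33 0 30" --pt "0 0 -0.8 0.86 -0.39 0 30" --pt "0 0 -0.91 0.95 -0.43 0 30" --pt "0 0 -1 0.99 -0.446 0 30" --pt "0 0 -1 0.99 -0.446 0 30"

```text
t: 13.52
ee_pos: [497.8, 225.8, 135.3]
orientation: [-0.44, -3.109, 0.001]
ft_force: [-0.2, 1.0, -0.5]
width: 40.5
grasp_force: 29.9
```

Call:
servo_tool --pt "0 0 0 0.05 0.1 0 30" --pt "0 0 0 0.14 0.26 0 30" --pt "0 0 0 0.2 0.37 0 30" --pt "0 0 0 0.218 0.4 0.03 30" --pt "0 0 0 0.218 0.4 0.12 30" --pt "0 0 0 0.218 0.4 0.24 30" --pt "0 0 0 0.218 0.4 0.32 30" --pt "0 0 0 0.218 0.4 0.345 30" --pt "0 0 0 0.218 0.4 0.345 30" --pt "0 0 0 0.218 0.4 0.345 30"

```text
t: 14.78
ee_pos: [479.3, 314.6, 67.8]
orientation: [0.44, 3.11, 0.001]
ft_force: [0.3, -0.2, -1.3]
width: 40.5
grasp_force: 30.0
```

```bash
python3 plan.py 479.6,314.8,66,73.9; python3 -c "
from h import *;print(ctrl.get_obs()['ft_force'])"
```

```text
t 14.8 [479.3 314.6  67.8] phi 73.9 tilt [0.05 0.03] q [ 0.56  0.57  1.83 -0.    0.74 -0.73] w 40.5
turn 0.000 shift [-0.001  0.002  0.009] -> [479.6 314.9  66. ] phi 73.9  dist 2
[ 0.33683122 -0.1579908  -1.33234633]
```

Call:
servo_tool --pt "0 0 0 0 0 0.006 30" --pt "0 0 0 0 0 0.01 30" --pt "0 0 0 0 0 0.01 30" --pt "0 0 0 0 0 0.011 45" --pt "0 0 0 0 0 0.011 60" --pt "0 0 0 0 0 0.011 75" --pt "0 0 0 0 0 0.011 75"

```text
t: 15.65
ee_pos: [478.8, 314.4, 65.0]
orientation: [-0.44, -3.111, 0.0]
ft_force: [-0.2, 0.3, -0.4]
width: 71.7
grasp_force: 0.0
```

Call:
servo_tool --pt "0 0 0 0 0 -0.1 75" --pt "0 0 0 0 0 -0.3 75" --pt "0 0 0 0 0 -0.5 75" --pt "0 0 0 0 0 -0.5 75" --pt "0 0 0 0 0 -0.5 75"

```text
t: 16.27
ee_pos: [478.4, 314.2, 164.5]
orientation: [-0.44, -3.11, 0.001]
ft_force: [0.2, -1.1, 0.2]
width: 75.3
grasp_force: 0.0
```

```bash
python3 plan.py 526,-75,165,-12 526,-75,44,-12;python3 -c "
from h import *;im,d=grab('scene','c');cv2.imwrite('pics/c2.png',cv2.resize(im[60:300,120:440],None,fx=2.4,fy=2.4)[:,:,::-1])"
```

```text
t 16.3 [478.4 314.2 164.5] phi 73.9 tilt [-0.03 -0.02] q [ 0.56  0.42  1.79 -0.    0.93 -0.73] w 75.3
turn 1.000 shift [-0.422 -0.99  -0.001] -> [504.6 100.5 164.7] phi -12.0  dist 215
turn -0.000 shift [-0.836  0.288 -0.002] -> [526.1 -75.  165.1] phi -12.0  dist 177
turn -0.000 shift [ 0.    -0.     0.605] -> [526.1 -75.   44.1] phi -12.0  dist 121
```

View pics/c2.png

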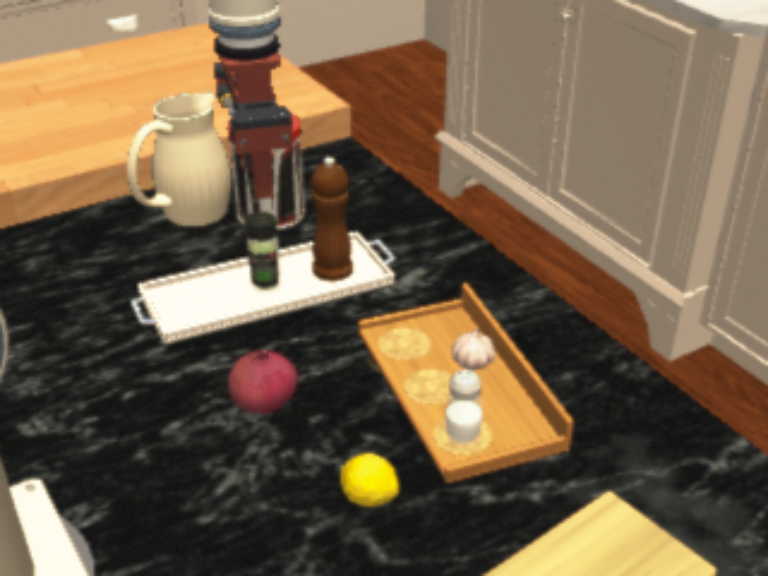

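The mill (332,230) and the jar (263,250) stand upright on the tray. Next is the salt.

Call:
servo_tool --pt "0 0 0.1 -0.06 -0.15 0 75" --pt "0 0 0.22 -0.16 -0.4 0 75" --pt "0 0 0.34 -0.26 -0.6 0 75" --pt "0 0 0.46 -0.34 -0.8 0 75" --pt "0 0 0.58 -0.42 -0.99 0 75" --pt "0 0 0.7 -0.422 -0.99 0 75" --pt "0 0 0.82 -0.422 -0.99 0 75" --pt "0 0 0.93 -0.422 -0.99 0 75" --pt "0 0 1 -0.422 -0.99 0 75" --pt "0 0 1 -0.422 -0.99 0 75"

```text
t: 17.58
ee_pos: [504.1, 100.6, 163.7]
orientation: [-2.44, -1.977, 0.004]
ft_force: [0.1, -0.6, -0.4]
width: 75.1
grasp_force: 0.0
```

Call:
servo_tool --pt "0 0 0 -0.25 0.08 0 75" --pt "0 0 0 -0.5 0.17 0 75" --pt "0 0 0 -0.75 0.26 0 75" --pt "0 0 0 -0.836 0.288 0 75" --pt "0 0 0 -0.836 0.288 0 75" --pt "0 0 0 -0.836 0.288 0 75" --pt "0 0 0 -0.836 0.288 0 75"

```text
t: 18.45
ee_pos: [526.3, -73.4, 165.0]
orientation: [-2.44, -1.979, 0.0]
ft_force: [0.5, 1.0, -1.4]
width: 75.1
grasp_force: 0.0
```

```bash
python3 plan.py 525.8,-75,44,-12
```

```text
t 18.4 [526.3 -73.4 165. ] phi -11.9 tilt [-0.02  0.01] q [-0.16  0.37  1.88  0.    0.9   0.05] w 75.1
turn 0.001 shift [-0.008 -0.001  0.605] -> [525.8 -74.9  44. ] phi -12.0  dist 121
```

Call:
servo_tool --pt "0 0 0 -0.006 0 0.12 75" --pt "0 0 0 -0.006 0 0.3 75" --pt "0 0 0 -0.006 0 0.48 75" --pt "0 0 0 -0.006 0 0.58 75" --pt "0 0 0 -0.006 0 0.605 75" --pt "0 0 0 -0.006 0 0.605 75" --pt "0 0 0 -0.006 0 0.605 55" --pt "0 0 0 -0.006 0 0.605 30" --pt "0 0 0 -0.006 0 0.605 30" --pt "0 0 0 -0.006 0 0.605 30"

```text
t: 19.7
ee_pos: [526.6, -76.0, 44.5]
orientation: [2.442, 1.976, 0.001]
ft_force: [0.0, -0.1, 1.9]
width: 40.1
grasp_force: 29.8
```

Call:
servo_tool --pt "0 0 0 0 0 0 30" --pt "0 0 0 0 0 0 30" --pt "0 0 0 0 0 0 30"

```text
t: 20.08
ee_pos: [526.6, -76.0, 44.4]
orientation: [2.442, 1.976, 0.001]
ft_force: [-0.1, -0.6, 5.8]
width: 40.4
grasp_force: 30.0
```

```bash
python3 plan.py 525.8,-75,124,-12 385.2,325.1,124,73.9 385.2,325.1,38,73.9
```

```text
t 20.1 [526.6 -76.   44.4] phi -12.0 tilt [ 0.04 -0.01] q [-0.17  0.57  1.93 -0.    0.65  0.04] w 40.4
turn -0.000 shift [ 0.004 -0.005 -0.398] -> [525.8 -75.  124. ] phi -12.0  dist 80
turn -1.000 shift [ 0.99  -0.604 -0.   ] -> [449.  143.8 124. ] phi 73.9  dist 232
turn 0.000 shift [ 0.558  0.783 -0.   ] -> [385.1 325.2 124. ] phi 73.9  dist 192
turn 0.000 shift [-0.   -0.    0.43] -> [385.1 325.2  38. ] phi 73.9  dist 86
```

Call:
servo_tool --pt "0 0 0 0 0 -0.04 30" --pt "0 0 0 0 0 -0.16 30" --pt "0 0 0 0 0 -0.32 30" --pt "0 0 0 0 0 -0.42 30" --pt "0 0 0 0 0 -0.44 30" --pt "0 0 0 0 0 -0.44 30"

```text
t: 20.82
ee_pos: [525.8, -75.8, 131.8]
orientation: [-2.442, -1.976, 0.001]
ft_force: [-0.4, -1.0, -0.5]
width: 39.9
grasp_force: 29.6
```

Call:
servo_tool --pt "0 0 -0.08 0.06 -0.04 0 30" --pt "0 0 -0.2 0.18 -0.11 0 30" --pt "0 0 -0.32 0.32 -0.19 0 30" --pt "0 0 -0.44 0.46 -0.28 0 30" --pt "0 0 -0.56 0.6 -0.37 0 30" --pt "0 0 -0.68 0.74 -0.45 0 30" --pt "0 0 -0.8 0.86 -0.53 0 30" --pt "0 0 -0.91 0.95 -0.58 0 30" --pt "0 0 -1 0.99 -0.604 0 30" --pt "0 0 -1 0.99 -0.604 0 30"

```text
t: 22.08
ee_pos: [448.4, 143.2, 131.1]
orientation: [-0.439, -3.109, 0.001]
ft_force: [0.4, 0.1, -0.9]
width: 39.9
grasp_force: 29.6
```

Call:
servo_tool --pt "0 0 0 0.06 0.09 0 30" --pt "0 0 0 0.17 0.25 0 30" --pt "0 0 0 0.3 0.43 0 30" --pt "0 0 0 0.42 0.6 0 30" --pt "0 0 0 0.52 0.73 0 30" --pt "0 0 0 0.56 0.785 0 30" --pt "0 0 0 0.56 0.785 0 30" --pt "0 0 0 0.56 0.785 0 30"

```text
t: 23.08
ee_pos: [385.5, 323.7, 131.8]
orientation: [-0.442, -3.11, 0.001]
ft_force: [0.2, -0.6, -0.4]
width: 39.8
grasp_force: 29.6
```

```bash
python3 plan.py 385.2,325.1,39.5,73.9; python3 -c "
from h import *;print(ctrl.get_obs()['ft_force'])"
```

```text
t 23.1 [385.5 323.7 131.8] phi 73.8 tilt [-0.03 -0.04] q [ 0.68  0.38  1.96 -0.    0.8  -0.61] w 39.8
turn -0.001 shift [0.003 0.006 0.462] -> [385.2 325.   39.4] phi 73.9  dist 92
[ 0.2103592  -0.59432958 -0.40555918]
```

Call:
servo_tool --pt "0 0 0 0 0.005 0.1 30" --pt "0 0 0 0 0.005 0.24 30" --pt "0 0 0 0 0.005 0.36 30" --pt "0 0 0 0 0.005 0.43 30" --pt "0 0 0 0 0.005 0.46 30" --pt "0 0 0 0 0.005 0.468 30" --pt "0 0 0 0 0.005 0.473 30" --pt "0 0 0 0 0.005 0.473 30"

```text
t: 24.08
ee_pos: [385.8, 326.1, 38.0]
orientation: [0.439, 3.11, 0.001]
ft_force: [-0.7, -0.2, -1.0]
width: 40.2
grasp_force: 29.6
```

Call:
servo_tool --pt "0 0 0 0 0 0 45" --pt "0 0 0 0 0 0 60" --pt "0 0 0 0 0 0 75" --pt "0 0 0 0 0 0 75" --pt "0 0 0 0 0 -0.1 75" --pt "0 0 0 0 0 -0.3 75" --pt "0 0 0 0 0 -0.5 75" --pt "0 0 0 0 0 -0.5 75" --pt "0 0 0 0 0 -0.5 75"

```text
t: 25.2
ee_pos: [385.2, 325.5, 137.1]
orientation: [-0.439, -3.11, 0.001]
ft_force: [0.2, 0.0, -0.4]
width: 74.9
grasp_force: 0.0
```

```bash
cat > look.py <<'E'
from m import *; import sys
tag=sys.argv[1]; im,d=grab('top',tag);W=world('top',d);hsv=cv2.cvtColor(im,cv2.COLOR_RGB2HSV)
def tops(name,x,y,lo,hi,r=40):
    p=blob(W,x,y,r,lo,hi)
    if len(p)<5: print(name,'none');return
    (a,b),q=cv2.minEnclosingCircle(np.ascontiguousarray(p[:,:2].astype(np.float32)));print(name,'circle %.1f %.1f r %.1f'%(a,b,q),'mean',p.mean(0).round(1),'n',len(p))
E
cat look.py > l1.py; cat >> l1.py <<'E'
tops('mill',574,304,130,180);tops('jar',479,315,95,120);tops('salt',385,325,75,110);tops('garlic',610,23,25,70)
cv2.imwrite('pics/d2.png',np.vstack([cv2.resize(im[140:235,205:345],None,fx=4,fy=4,interpolation=cv2.INTER_CUBIC)])[:,:,::-1])
E
python3 l1.py d; python3 plan.py
```

```text
mill circle 573.0 303.9 r 25.3 mean [570.5 300.2 155.6] n 388
jar circle 475.1 313.9 r 20.6 mean [475.4 312.5 108. ] n 255
salt none
garlic circle 616.7 22.7 r 33.4 mean [610.5  23.2  45.2] n 334
t 25.2 [384.9 325.2 136.5] phi 73.9 tilt [-0.08 -0.06] q [ 0.68  0.37  1.96 -0.    0.81 -0.61] w 75.1
```

View pics/d_top.png

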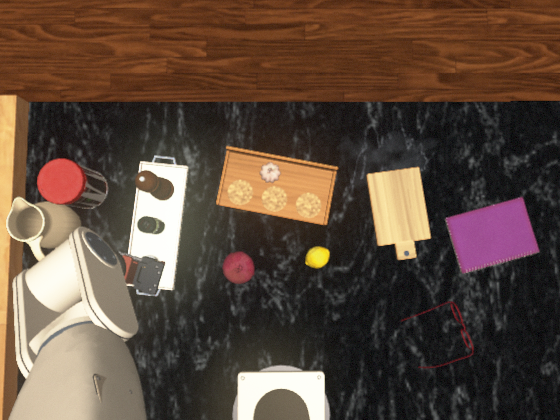

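View pics/d2.png

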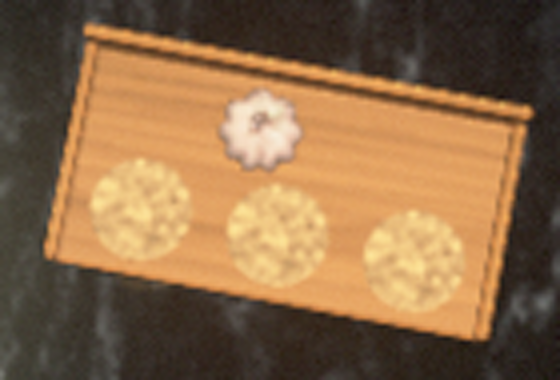

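The top view shows the mill (150,182) and the jar (148,225) on the tray, with the salt hidden under the hand. The three bare cork discs are at crop (141,209), (278,235) and (414,260). Next I measure the cork centres.

```bash
cat > cork.py <<'E'
from m import *
z=np.load('d_top.npz');im=z['im'];hsv=cv2.cvtColor(im,cv2.COLOR_RGB2HSV)
lab=cv2.cvtColor(im,cv2.COLOR_RGB2LAB).astype(int)
for u,v in((240,192),(274,199),(308,205)):print(hsv[v-2:v+3,u-2:u+3].reshape(-1,3).mean(0),)
print('wood',hsv[205:212,252:258].reshape(-1,3).mean(0),hsv[180:185,300:320].reshape(-1,3).mean(0))
m=((hsv[...,0]>=18)&(hsv[...,0]<36)).astype(np.uint8); m[:145]=0;m[235:]=0;m[:,:215]=0;m[:,340:]=0
# remove garlic zone
m[155:184,258:284]=0
m=cv2.morphologyEx(cv2.morphologyEx(m,cv2.MORPH_CLOSE,np.ones((5,5))),cv2.MORPH_OPEN,np.ones((7,7)))
C=[]
for c in cv2.findContours(m,0,1)[0]:
    if cv2.contourArea(c)<150: continue
    P=cast('top',c[:,0],12.5)[:,:2].astype(np.float32); (x,y),r=cv2.minEnclosingCircle(P); e=cv2.fitEllipse(P)
    M=cv2.moments(c); g=cast('top',[M['m10']/M['m00'],M['m01']/M['m00']],12.5)[0]
    print('circ %.1f %.1f r %.1f'%(x,y,r),'ell',np.round(e[0],1),np.round(e[1],1),'cent',g[:2].round(1)); C.append(g[:2])
C=np.array(sorted(C,key=lambda c:c[1])); print(C.round(1), np.diff(C,axis=0).round(1), 'yaw',np.degrees(np.arctan2(-(C[-1]-C[0])[0],(C[-1]-C[0])[1])))
E
python3 cork.py
```

```text
[ 19.96 110.68 243.4 ]
[ 19.96 111.8  243.76]
[ 20.12 111.6  243.8 ]
wood [ 14.5952381  147.23809524 223.83333333] [ 14.87 144.35 227.49]
circ 485.2 -138.9 r 25.7 ell [ 483.7 -141. ] [29.6 53.9] cent [ 484.2 -141.3]
circ 490.7 129.7 r 50.3 ell [486.4 133.5] [71.2 86.7] cent [486.8 133. ]
circ 527.9 -74.9 r 31.6 ell [528.1 -75.3] [59.2 60.2] cent [528.1 -75.3]
circ 545.3 13.4 r 32.6 ell [544.7  13.5] [58.  60.3] cent [544.6  13.6]
circ 562.3 101.4 r 32.0 ell [562.6 101.3] [57.3 60.5] cent [562.4 101.4]
circ 650.6 154.0 r 37.3 ell [655.7 155.2] [22.6 89. ] cent [652.9 155.4]
[[ 484.2 -141.3]
 [ 528.1  -75.3]
 [ 544.6   13.6]
 [ 562.4  101.4]
 [ 486.8  133. ]
 [ 652.9  155.4]] [[ 43.9  65.9]
 [ 16.6  89. ]
 [ 17.8  87.8]
 [-75.7  31.6]
 [166.1  22.5]] yaw -29.616734617335826
```

```bash
python3 plan.py 610.4,23.4,136,79 610.4,23.4,18,79
```

```text
t 25.2 [384.9 325.2 136.5] phi 73.9 tilt [-0.08 -0.06] q [ 0.68  0.37  1.96 -0.    0.81 -0.61] w 75.1
turn -0.059 shift [-0.99  -0.75   0.002] -> [533.6 126.2 136.1] phi 79.0  dist 248
turn -0.000 shift [-0.475 -0.431  0.001] -> [610.3  23.5 135.9] phi 79.0  dist 128
turn -0.000 shift [-0.   -0.    0.59] -> [610.3  23.5  17.9] phi 79.0  dist 118
```

Call:
servo_tool --pt "0 0 -0.02 -0.15 -0.11 0 87" --pt "0 0 -0.04 -0.38 -0.29 0 87" --pt "0 0 -0.059 -0.62 -0.47 0 87" --pt "0 0 -0.059 -0.84 -0.64 0 87" --pt "0 0 -0.059 -0.99 -0.75 0 87" --pt "0 0 -0.059 -0.99 -0.75 0 87"

```text
t: 26.0
ee_pos: [534.7, 124.8, 135.9]
orientation: [-0.307, -3.125, 0.001]
ft_force: [-0.5, 0.7, 0.2]
width: 86.9
grasp_force: 0.0
```

Call:
servo_tool --pt "0 0 0 -0.15 -0.13 0 87" --pt "0 0 0 -0.32 -0.29 0 87" --pt "0 0 0 -0.43 -0.39 0 87" --pt "0 0 0 -0.475 -0.431 0 87" --pt "0 0 0 -0.475 -0.431 0 87" --pt "0 0 0 -0.475 -0.431 0 87" --pt "0 0 0 -0.475 -0.431 0 87"

```text
t: 26.88
ee_pos: [610.3, 25.0, 137.4]
orientation: [-0.3, -3.127, -0.0]
ft_force: [0.4, 1.0, 0.7]
width: 86.6
grasp_force: 0.0
```

```bash
python3 plan.py 610.4,23.4,18,79
```

```text
t 26.9 [610.3  25.  137.4] phi 79.0 tilt [-0.03  0.01] q [ 0.02  0.51  1.72  0.    0.92 -1.36] w 86.6
turn 0.001 shift [-0.002 -0.008  0.597] -> [610.4  23.4  18. ] phi 79.0  dist 119
```

Call:
servo_tool --pt "0 0 0 0 -0.006 0.12 87" --pt "0 0 0 0 -0.006 0.3 87" --pt "0 0 0 0 -0.006 0.46 87" --pt "0 0 0 0 -0.006 0.56 87" --pt "0 0 0 0 -0.006 0.59 87" --pt "0 0 0 0 -0.006 0.59 87" --pt "0 0 0 0 -0.006 0.59 70" --pt "0 0 0 0 -0.006 0.59 60" --pt "0 0 0 0 -0.006 0.59 50" --pt "0 0 0 0 -0.006 0.59 42"

```text
t: 28.12
ee_pos: [611.0, 22.8, 19.8]
orientation: [0.302, 3.127, 0.0]
ft_force: [0.0, -0.3, 3.3]
width: 51.4
grasp_force: 30.0
```

Call:
servo_tool --pt "0 0 0 0 0 0 40" --pt "0 0 0 0 0 0 40" --pt "0 0 0 0 0 0 40"

```text
t: 28.5
ee_pos: [611.0, 22.8, 19.8]
orientation: [0.302, 3.127, 0.0]
ft_force: [-2.3, -0.2, 5.8]
width: 50.7
grasp_force: 30.0
```

```bash
python3 plan.py 610.4,23.4,118,79 523.9,-307,118,79 523.9,-307,21.5,79
```

```text
t 28.5 [611.   22.8  19.8] phi 79.0 tilt [ 0.02 -0.  ] q [ 0.02  0.68  1.75 -0.    0.71 -1.36] w 50.7
turn -0.000 shift [ 0.003  0.002 -0.491] -> [610.5  23.3 118. ] phi 79.0  dist 98
turn -0.000 shift [ 0.063 -0.99  -0.   ] -> [ 560.3 -168.6  118. ] phi 79.0  dist 198
turn -0.000 shift [ 0.046 -0.714 -0.   ] -> [ 523.9 -307.   118. ] phi 79.0  dist 143
turn -0.000 shift [0.    0.    0.482] -> [ 523.9 -307.    21.6] phi 79.0  dist 96
```

Call:
servo_tool --pt "0 0 0 0 0 -0.06 40" --pt "0 0 0 0 0 -0.2 40" --pt "0 0 0 0 0 -0.36 40" --pt "0 0 0 0 0 -0.47 40" --pt "0 0 0 0 0 -0.49 40" --pt "0 0 0 0 0 -0.49 40"

```text
t: 29.25
ee_pos: [610.5, 22.8, 117.3]
orientation: [-0.302, -3.127, 0.0]
ft_force: [-0.7, 0.8, -1.1]
width: 51.4
grasp_force: 30.0
```

Call:
servo_tool --pt "0 0 0 0.01 -0.08 0 40" --pt "0 0 0 0.02 -0.24 0 40" --pt "0 0 0 0.03 -0.44 0 40" --pt "0 0 0 0.04 -0.64 0 40" --pt "0 0 0 0.05 -0.82 0 40" --pt "0 0 0 0.06 -0.95 0 40" --pt "0 0 0 0.063 -0.99 0 40"

```text
t: 30.12
ee_pos: [559.1, -170.9, 116.5]
orientation: [-0.305, -3.125, -0.0]
ft_force: [-0.2, 0.4, -0.1]
width: 51.3
grasp_force: 30.0
```

Call:
servo_tool --pt "0 0 0 0.01 -0.1 0 40" --pt "0 0 0 0.02 -0.28 0 40" --pt "0 0 0 0.03 -0.46 0 40" --pt "0 0 0 0.04 -0.62 0 40" --pt "0 0 0 0.046 -0.7 0 40" --pt "0 0 0 0.046 -0.714 0 40" --pt "0 0 0 0.046 -0.714 0 40" --pt "0 0 0 0.046 -0.714 0 40"

```text
t: 31.12
ee_pos: [524.5, -306.5, 117.5]
orientation: [-0.3, -3.127, -0.0]
ft_force: [-0.0, -0.1, -0.2]
width: 51.2
grasp_force: 30.0
```

```bash
python3 plan.py 523.9,-307,23.5,79
```

```text
t 31.1 [ 524.5 -306.5  117.5] phi 79.0 tilt [-0.01  0.01] q [-0.55  0.53  1.74  0.    0.87 -1.93] w 51.2
turn 0.001 shift [ 0.003 -0.003  0.47 ] -> [ 523.8 -307.    23.5] phi 79.0  dist 94
```

Call:
servo_tool --pt "0 0 0 0.002 0 0.08 40" --pt "0 0 0 0.002 0 0.22 40" --pt "0 0 0 0.002 0 0.36 40" --pt "0 0 0 0.002 0 0.43 40" --pt "0 0 0 0.002 0 0.455 40" --pt "0 0 0 0.002 0 0.468 40" --pt "0 0 0 0.002 0 0.473 40" --pt "0 0 0 0.002 0 0.473 40"

```text
t: 32.12
ee_pos: [524.2, -307.7, 23.5]
orientation: [0.302, 3.126, -0.001]
ft_force: [0.3, 0.4, -1.1]
width: 51.4
grasp_force: 30.0
```

Call:
servo_tool --pt "0 0 0 0 0 0 55" --pt "0 0 0 0 0 0 65" --pt "0 0 0 0 0 0 80" --pt "0 0 0 0 0 0 80" --pt "0 0 0 0 0 0 80" --pt "0 0 0 0 0 -0.1 80" --pt "0 0 0 0 0 -0.3 80" --pt "0 0 0 0 0 -0.55 80" --pt "0 0 0 0 0 -0.6 80" --pt "0 0 0 0 0 -0.6 80"

```text
t: 33.38
ee_pos: [524.2, -307.6, 144.2]
orientation: [0.301, 3.125, -0.001]
ft_force: [0.3, -0.6, 0.5]
width: 80.2
grasp_force: 0.0
```

```bash
cat look.py > l2.py; cat >> l2.py <<'E'
tops('mill',574,304,130,180);tops('jar',479,315,95,120);tops('salt',385,325,75,110);tops('onion',370,100,40,100,50);tops('lemon',394,-93,25,70)
s,_=grab('scene',tag)
E
python3 l2.py e; python3 plan.py
```

```text
mill circle 572.7 304.3 r 24.9 mean [570.4 300.2 155.6] n 387
jar circle 475.6 314.0 r 20.4 mean [475.3 312.6 108. ] n 254
salt circle 383.1 323.5 r 17.0 mean [383.2 321.5  87.7] n 169
onion circle 370.5 103.4 r 39.2 mean [370.8 102.6  55. ] n 738
lemon circle 394.6 -93.7 r 32.6 mean [394.5 -92.8  43.6] n 416
t 33.5 [ 523.1 -306.9  142. ] phi 79.0 tilt [-0.09  0.05] q [-0.55  0.5   1.73 -0.    0.92 -1.93] w 79.8
```

View pics/e_scene.png

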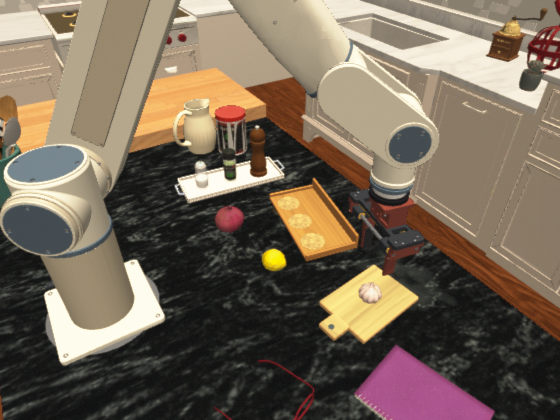

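The garlic sits on the board at (371,292). The salt, jar and mill stand upright on the tray at (201,175), (230,165) and (258,152). Now I return the salt.

```bash
python3 plan.py 385.6,325.7,142,73.9 385.6,325.7,37.5,73.9 
```

```text
t 33.5 [ 523.1 -306.9  142. ] phi 79.0 tilt [-0.09  0.05] q [-0.55  0.5   1.73 -0.    0.92 -1.93] w 79.8
turn 0.059 shift [ 0.426  0.99  -0.   ] -> [477.3 -96.3 142. ] phi 73.9  dist 216
turn 0.000 shift [ 0.534  0.99  -0.   ] -> [429.5 123.5 142. ] phi 73.9  dist 225
turn 0.000 shift [ 0.491  0.91  -0.   ] -> [385.6 325.6 142. ] phi 73.9  dist 207
turn 0.000 shift [0.    0.    0.522] -> [385.6 325.6  37.6] phi 73.9  dist 104
```

Call:
servo_tool --pt "0 0 0.02 0.06 0.15 0 75" --pt "0 0 0.04 0.16 0.38 0 75" --pt "0 0 0.059 0.28 0.64 0 75" --pt "0 0 0.059 0.39 0.9 0 75" --pt "0 0 0.059 0.426 0.99 0 75"

```text
t: 34.1
ee_pos: [475.8, -94.3, 141.4]
orientation: [-0.435, -3.107, -0.001]
ft_force: [1.5, -0.5, -0.2]
width: 74.9
grasp_force: 0.0
```

Call:
servo_tool --pt "0 0 0 0.1 0.18 0 75" --pt "0 0 0 0.24 0.44 0 75" --pt "0 0 0 0.38 0.7 0 75" --pt "0 0 0 0.5 0.93 0 75" --pt "0 0 0 0.534 0.99 0 75"

```text
t: 34.72
ee_pos: [429.8, 124.8, 142.2]
orientation: [-0.435, -3.11, 0.001]
ft_force: [0.3, -0.2, 0.2]
width: 74.7
grasp_force: 0.0
```

Call:
servo_tool --pt "0 0 0 0.1 0.18 0 75" --pt "0 0 0 0.24 0.44 0 75" --pt "0 0 0 0.36 0.66 0 75" --pt "0 0 0 0.45 0.83 0 75" --pt "0 0 0 0.49 0.91 0 75" --pt "0 0 0 0.49 0.91 0 75" --pt "0 0 0 0.49 0.91 0 75" --pt "0 0 0 0.49 0.91 0 75"

```text
t: 35.72
ee_pos: [386.9, 323.8, 142.8]
orientation: [-0.442, -3.11, 0.001]
ft_force: [1.3, -0.2, -0.1]
width: 74.8
grasp_force: 0.0
```

```bash
python3 plan.py 385.6,325.7,37.5,73.9 
```

```text
t 35.7 [386.9 323.8 142.8] phi 73.8 tilt [-0.02 -0.03] q [ 0.67  0.36  1.95 -0.    0.83 -0.61] w 74.8
turn -0.001 shift [0.009 0.007 0.527] -> [385.5 325.7  37.4] phi 73.9  dist 105
```

Call:
servo_tool --pt "0 0 0 0.004 0.004 0.1 75" --pt "0 0 0 0.004 0.004 0.26 75" --pt "0 0 0 0.004 0.004 0.42 75" --pt "0 0 0 0.004 0.004 0.5 75" --pt "0 0 0 0.004 0.004 0.524 75" --pt "0 0 0 0.004 0.004 0.524 75" --pt "0 0 0 0.004 0.004 0.524 55" --pt "0 0 0 0.004 0.004 0.524 30" --pt "0 0 0 0.004 0.004 0.524 30" --pt "0 0 0 0.004 0.004 0.524 30"

```text
t: 36.98
ee_pos: [386.1, 326.2, 38.3]
orientation: [0.439, 3.11, 0.0]
ft_force: [-0.4, 0.3, -0.3]
width: 39.6
grasp_force: 29.7
```

Call:
servo_tool --pt "0 0 0 0 0 0 30" --pt "0 0 0 0 0 0 30" --pt "0 0 0 0 0 0 30"

```text
t: 37.35
ee_pos: [386.1, 326.2, 38.2]
orientation: [0.44, 3.111, 0.0]
ft_force: [0.1, -0.5, 4.0]
width: 39.4
grasp_force: 29.9
```

```bash
python3 plan.py 385.6,325.7,127,73.9 527.8,-75.3,127,-12 527.8,-75.3,48,-12; python3 -c "
from h import *;im,d=grab('scene','f')"
```

```text
t 37.4 [386.1 326.2  38.2] phi 73.9 tilt [0.01 0.01] q [ 0.68  0.55  1.99  0.    0.6  -0.61] w 39.4
turn 0.000 shift [ 0.002 -0.003 -0.444] -> [385.6 325.7 127. ] phi 73.9  dist 89
turn 1.000 shift [-0.709 -0.99   0.   ] -> [467.   96.1 127. ] phi -12.0  dist 244
turn -0.000 shift [-0.775  0.476  0.   ] -> [527.8 -75.3 127. ] phi -12.0  dist 182
turn -0.000 shift [-0.     0.     0.395] -> [527.8 -75.3  48. ] phi -12.0  dist 79
```

Call:
servo_tool --pt "0 0 0 0 0 -0.05 30" --pt "0 0 0 0 0 -0.17 30" --pt "0 0 0 0 0 -0.33 30" --pt "0 0 0 0 0 -0.44 30" --pt "0 0 0 0 0 -0.47 30" --pt "0 0 0 0 0 -0.47 30"

```text
t: 38.15
ee_pos: [386.0, 326.0, 132.1]
orientation: [0.44, 3.11, 0.0]
ft_force: [-0.3, -0.8, -1.7]
width: 39.4
grasp_force: 29.6
```

Call:
servo_tool --pt "0 0 0.08 -0.05 -0.07 0 30" --pt "0 0 0.2 -0.14 -0.2 0 30" --pt "0 0 0.32 -0.24 -0.34 0 30" --pt "0 0 0.44 -0.35 -0.48 0 30" --pt "0 0 0.56 -0.45 -0.62 0 30" --pt "0 0 0.68 -0.54 -0.75 0 30" --pt "0 0 0.8 -0.62 -0.86 0 30" --pt "0 0 0.91 -0.68 -0.95 0 30" --pt "0 0 1 -0.709 -0.99 0 30" --pt "0 0 1 -0.709 -0.99 0 30"

```text
t: 39.4
ee_pos: [466.9, 95.9, 131.1]
orientation: [-2.441, -1.976, 0.003]
ft_force: [0.5, 0.9, -1.9]
width: 39.3
grasp_force: 29.6
```

Call:
servo_tool --pt "0 0 0 -0.09 0.06 0 30" --pt "0 0 0 -0.26 0.16 0 30" --pt "0 0 0 -0.45 0.28 0 30" --pt "0 0 0 -0.62 0.38 0 30" --pt "0 0 0 -0.74 0.45 0 30" --pt "0 0 0 -0.775 0.475 0 30" --pt "0 0 0 -0.775 0.475 0 30" --pt "0 0 0 -0.775 0.475 0 30"

```text
t: 40.4
ee_pos: [527.5, -73.7, 131.8]
orientation: [-2.44, -1.978, 0.001]
ft_force: [0.2, 0.9, -1.2]
width: 39.9
grasp_force: 29.6
```

```bash
python3 plan.py 527.8,-75.3,46.5,-12
```

```text
t 40.4 [527.5 -73.7 131.8] phi -11.9 tilt [-0.05  0.02] q [-0.16  0.42  1.9   0.    0.83  0.05] w 39.9
turn 0.001 shift [-0.007  0.003  0.427] -> [527.7 -75.2  46.4] phi -12.0  dist 85
```

Call:
servo_tool --pt "0 0 0 0 0 0.08 30" --pt "0 0 0 0 0 0.22 30" --pt "0 0 0 0 0 0.34 30" --pt "0 0 0 0 0 0.4 30" --pt "0 0 0 0 0 0.42 30" --pt "0 0 0 0 0 0.428 30" --pt "0 0 0 0 0 0.432 30" --pt "0 0 0 0 0 0.432 30"

```text
t: 41.4
ee_pos: [528.4, -75.0, 46.2]
orientation: [2.441, 1.976, 0.001]
ft_force: [0.8, 0.4, -1.8]
width: 39.8
grasp_force: 29.6
```

```bash
python3 plan.py 527.8,-75.3,45.2,-12;python3 -c "
from h import *;print(ctrl.get_obs()['ft_force']);im,d=grab('scene','g');cv2.imwrite('pics/g2.png',cv2.resize(im[150:290,220:420],None,fx=3,fy=3)[:,:,::-1])"
```

```text
t 41.4 [528.4 -75.   46.2] phi -12.0 tilt [ 0.06 -0.01] q [-0.16  0.56  1.93 -0.    0.65  0.05] w 39.8
turn -0.000 shift [-0.002 -0.002  0.005] -> [527.9 -75.3  45.2] phi -12.0  dist 1
[ 0.75517297  0.4228028  -1.80653817]
```

View pics/g2.png

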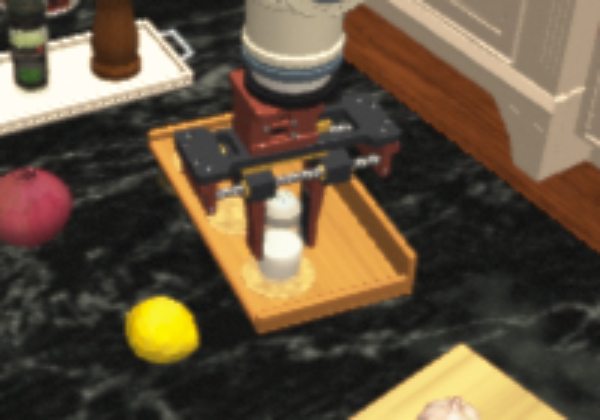

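The salt is over its cork, centred at about (280,275). I'll lower it the last millimetre, release, and go to the jar.

Call:
servo_tool --pt "0 0 0 0 0 0.005 30" --pt "0 0 0 0 0 0.005 30" --pt "0 0 0 0 0 0.005 45" --pt "0 0 0 0 0 0.005 60" --pt "0 0 0 0 0 0.005 75" --pt "0 0 0 0 0 0.005 75" --pt "0 0 0 0 0 -0.1 75" --pt "0 0 0 0 0 -0.3 75" --pt "0 0 0 0 0 -0.52 75" --pt "0 0 0 0 0 -0.6 75"

```text
t: 42.7
ee_pos: [529.3, -75.1, 168.0]
orientation: [2.44, 1.975, 0.004]
ft_force: [0.5, -0.3, -0.5]
width: 75.1
grasp_force: 0.0
```

Call:
servo_tool --pt "0 0 0 0 0 0 75" --pt "0 0 0 0 0 0 75"

```text
t: 42.95
ee_pos: [527.0, -74.7, 164.2]
orientation: [-2.441, -1.975, 0.002]
ft_force: [0.0, 0.3, 0.4]
width: 75.3
grasp_force: 0.0
```

```bash
python3 plan.py 478.8,314.4,166,73.9 478.8,314.4,66,73.9
```

```text
t 43.0 [527.  -74.7 164.2] phi -12.0 tilt [-0.13  0.02] q [-0.16  0.37  1.88 -0.    0.9   0.05] w 75.3
turn -1.000 shift [ 0.99  -0.343 -0.005] -> [501.2 133.2 165.2] phi 73.9  dist 210
turn 0.000 shift [ 0.359  0.839 -0.004] -> [478.7 314.4 166. ] phi 73.9  dist 183
turn 0.000 shift [-0.   0.   0.5] -> [478.7 314.4  66. ] phi 73.9  dist 100
```

Call:
servo_tool --pt "0 0 -0.1 0.15 -0.05 0 75" --pt "0 0 -0.22 0.38 -0.13 0 75" --pt "0 0 -0.34 0.6 -0.2 0 75" --pt "0 0 -0.46 0.8 -0.28 0 75" --pt "0 0 -0.58 0.99 -0.343 0 75" --pt "0 0 -0.7 0.99 -0.343 0 75" --pt "0 0 -0.82 0.99 -0.343 0 75" --pt "0 0 -0.93 0.99 -0.343 0 75" --pt "0 0 -1 0.99 -0.343 0 75" --pt "0 0 -1 0.99 -0.343 0 75"

```text
t: 44.2
ee_pos: [501.3, 132.9, 164.1]
orientation: [-0.441, -3.108, 0.002]
ft_force: [-0.4, -0.7, -1.5]
width: 75.0
grasp_force: 0.0
```

Call:
servo_tool --pt "0 0 0 0.09 0.2 0 75" --pt "0 0 0 0.2 0.45 0 75" --pt "0 0 0 0.3 0.68 0 75" --pt "0 0 0 0.34 0.8 0 75" --pt "0 0 0 0.359 0.839 0 75" --pt "0 0 0 0.359 0.839 0 75" --pt "0 0 0 0.359 0.839 0 75" --pt "0 0 0 0.359 0.839 0 75"

```text
t: 45.2
ee_pos: [479.9, 313.2, 165.6]
orientation: [-0.442, -3.11, 0.0]
ft_force: [-0.5, -0.1, 0.6]
width: 75.3
grasp_force: 0.0
```

```bash
python3 plan.py 478.8,314.4,66,73.9; cat look.py > l3.py; echo "tops('salt',527,-75,80,115)" >>l3.py; python3 l3.py h
```

```text
t 45.2 [479.9 313.2 165.6] phi 73.8 tilt [-0.01 -0.01] q [ 0.56  0.42  1.79 -0.    0.93 -0.73] w 75.3
turn -0.001 shift [0.007 0.004 0.498] -> [478.8 314.4  66. ] phi 73.9  dist 100
salt circle 526.4 -74.5 r 17.3 mean [525.3 -73.7  95.2] n 159
```

Call:
servo_tool --pt "0 0 0 0.002 0 0.1 75" --pt "0 0 0 0.002 0 0.26 75" --pt "0 0 0 0.002 0 0.4 75" --pt "0 0 0 0.002 0 0.48 75" --pt "0 0 0 0.002 0 0.497 75" --pt "0 0 0 0.002 0 0.497 75" --pt "0 0 0 0.002 0 0.497 55" --pt "0 0 0 0.002 0 0.497 30" --pt "0 0 0 0.002 0 0.497 30" --pt "0 0 0 0.002 0 0.497 30"

```text
t: 46.5
ee_pos: [479.4, 314.4, 66.5]
orientation: [0.44, 3.11, 0.0]
ft_force: [-0.6, 0.1, 0.5]
width: 40.4
grasp_force: 30.0
```

Call:
servo_tool --pt "0 0 0 0 0 0 30" --pt "0 0 0 0 0 0 30" --pt "0 0 0 0 0 0 30"

```text
t: 46.88
ee_pos: [479.5, 314.4, 66.5]
orientation: [0.44, 3.11, 0.0]
ft_force: [0.1, -0.0, 4.1]
width: 40.3
grasp_force: 30.0
```

```bash
python3 plan.py 478.8,314.4,146,73.9 544.9,13.4,146,-12 544.9,13.4,73,-12
```

```text
t 46.9 [479.5 314.4  66.5] phi 73.9 tilt [0.01 0.01] q [ 0.56  0.57  1.83 -0.    0.74 -0.73] w 40.3
turn 0.000 shift [ 0.003 -0.001 -0.398] -> [478.8 314.4 146.1] phi 73.9  dist 80
turn 1.000 shift [-0.537 -0.99   0.   ] -> [527.2  94.4 146.1] phi -12.0  dist 225
turn -0.000 shift [-0.377  0.171  0.   ] -> [544.9  13.5 146.1] phi -12.0  dist 83
turn -0.000 shift [-0.     0.     0.365] -> [544.9  13.5  73.1] phi -12.0  dist 73
```

Call:
servo_tool --pt "0 0 0 0 0 -0.05 30" --pt "0 0 0 0 0 -0.17 30" --pt "0 0 0 0 0 -0.3 30" --pt "0 0 0 0 0 -0.38 30" --pt "0 0 0 0 0 -0.4 30" --pt "0 0 0 0 0 -0.4 30"

```text
t: 47.62
ee_pos: [479.1, 314.2, 146.0]
orientation: [-0.44, -3.11, 0.0]
ft_force: [-0.4, 0.4, -1.4]
width: 40.5
grasp_force: 30.0
```

Call:
servo_tool --pt "0 0 0.08 -0.04 -0.07 0 30" --pt "0 0 0.2 -0.11 -0.2 0 30" --pt "0 0 0.32 -0.19 -0.34 0 30" --pt "0 0 0.44 -0.26 -0.48 0 30" --pt "0 0 0.56 -0.34 -0.62 0 30" --pt "0 0 0.68 -0.41 -0.75 0 30" --pt "0 0 0.8 -0.47 -0.86 0 30" --pt "0 0 0.91 -0.52 -0.95 0 30" --pt "0 0 1 -0.537 -0.99 0 30" --pt "0 0 1 -0.537 -0.99 0 30"

```text
t: 48.88
ee_pos: [527.1, 93.7, 145.3]
orientation: [-2.441, -1.976, 0.003]
ft_force: [0.0, -0.3, -1.2]
width: 40.6
grasp_force: 30.0
```

Call:
servo_tool --pt "0 0 0 -0.07 0.03 0 30" --pt "0 0 0 -0.2 0.09 0 30" --pt "0 0 0 -0.32 0.14 0 30" --pt "0 0 0 -0.37 0.165 0 30" --pt "0 0 0 -0.377 0.168 0 30" --pt "0 0 0 -0.377 0.168 0 30" --pt "0 0 0 -0.377 0.168 0 30" --pt "0 0 0 -0.377 0.168 0 30"

```text
t: 49.88
ee_pos: [544.7, 14.1, 146.3]
orientation: [-2.441, -1.978, 0.0]
ft_force: [0.5, 0.2, -0.9]
width: 40.4
grasp_force: 30.0
```

```bash
python3 plan.py 544.9,13.4,73.5,-12
```

```text
t 49.9 [544.7  14.1 146.3] phi -12.0 tilt [-0.  0.] q [0.   0.41 1.86 0.   0.87 0.21] w 40.4
turn 0.000 shift [-0.003  0.002  0.364] -> [545.   13.4  73.5] phi -12.0  dist 73
```

Call:
servo_tool --pt "0 0 0 0 0 0.07 30" --pt "0 0 0 0 0 0.19 30" --pt "0 0 0 0 0 0.29 30" --pt "0 0 0 0 0 0.34 30" --pt "0 0 0 0 0 0.36 30" --pt "0 0 0 0 0 0.366 30" --pt "0 0 0 0 0 0.367 30" --pt "0 0 0 0 0 0.367 30"

```text
t: 50.88
ee_pos: [545.2, 13.6, 73.4]
orientation: [2.442, 1.976, 0.001]
ft_force: [-0.3, -0.0, 1.0]
width: 40.3
grasp_force: 30.0
```

Call:
servo_tool --pt "0 0 0 0 0 0.002 30" --pt "0 0 0 0 0 0.002 30" --pt "0 0 0 0 0 0.002 45" --pt "0 0 0 0 0 0.002 60" --pt "0 0 0 0 0 0.002 75" --pt "0 0 0 0 0 0.002 75" --pt "0 0 0 0 0 -0.1 75" --pt "0 0 0 0 0 -0.3 75" --pt "0 0 0 0 0 -0.52 75" --pt "0 0 0 0 0 -0.73 75"

```text
t: 52.12
ee_pos: [544.6, 13.6, 220.2]
orientation: [-2.442, -1.976, 0.0]
ft_force: [0.7, -0.5, -0.2]
width: 74.8
grasp_force: 0.0
```

Call:
servo_tool --pt "0 0 0 0 0 0 80" --pt "0 0 0 0 0 0 80"

```text
t: 52.38
ee_pos: [544.3, 13.6, 218.3]
orientation: [-2.442, -1.976, 0.001]
ft_force: [0.4, 0.4, -0.5]
width: 80.0
grasp_force: 0.0
```

```bash
python3 plan.py 574.4,304.4,218,73.9 574.4,304.4,127,73.9
```

```text
t 52.4 [544.3  13.6 218.3] phi -12.0 tilt [-0.04 -0.  ] q [ 0.    0.31  1.81 -0.    1.02  0.21] w 80.0
turn -1.000 shift [ 0.99  -0.106  0.001] -> [564.8 211.6 218.1] phi 73.9  dist 199
turn 0.000 shift [0.082 0.459 0.   ] -> [574.5 304.4 218.1] phi 73.9  dist 93
turn 0.000 shift [ 0.    -0.     0.455] -> [574.5 304.4 127.1] phi 73.9  dist 91
```

Call:
servo_tool --pt "0 0 -0.1 0.15 -0.02 0 80" --pt "0 0 -0.22 0.38 -0.04 0 80" --pt "0 0 -0.34 0.6 -0.06 0 80" --pt "0 0 -0.46 0.8 -0.08 0 80" --pt "0 0 -0.58 0.99 -0.106 0 80" --pt "0 0 -0.7 0.99 -0.106 0 80" --pt "0 0 -0.82 0.99 -0.106 0 80" --pt "0 0 -0.93 0.99 -0.106 0 80" --pt "0 0 -1 0.99 -0.106 0 80" --pt "0 0 -1 0.99 -0.106 0 80"

```text
t: 53.62
ee_pos: [564.4, 211.3, 216.9]
orientation: [-0.441, -3.108, 0.002]
ft_force: [0.3, 0.6, 0.7]
width: 80.1
grasp_force: 0.0
```

Call:
servo_tool --pt "0 0 0 0.03 0.15 0 80" --pt "0 0 0 0.06 0.33 0 80" --pt "0 0 0 0.08 0.44 0 80" --pt "0 0 0 0.082 0.459 0 80" --pt "0 0 0 0.082 0.459 0 80" --pt "0 0 0 0.082 0.459 0 80" --pt "0 0 0 0.082 0.459 0 80"

```text
t: 54.5
ee_pos: [575.1, 303.6, 219.0]
orientation: [0.441, 3.11, -0.0]
ft_force: [-0.2, 1.3, -0.3]
width: 79.8
grasp_force: 0.0
```

```bash
python3 plan.py 574.4,304.4,127,73.9;cat look.py > l3.py; echo "tops('salt',527,-75,80,115);tops('jar',544,14,95,125)" >>l3.py; python3 l3.py i
```

```text
t 54.5 [575.1 303.6 219. ] phi 73.9 tilt [ 0. -0.] q [ 0.47  0.46  1.57 -0.    1.1  -0.82] w 79.8
turn -0.001 shift [0.005 0.003 0.46 ] -> [574.3 304.4 127. ] phi 73.9  dist 92
salt circle 525.7 -74.3 r 17.2 mean [525.2 -73.5  95.6] n 161
jar circle 543.5 14.7 r 20.3 mean [543.1  14.9 115.3] n 243
```

Call:
servo_tool --pt "0 0 0 0 0 0.1 80" --pt "0 0 0 0 0 0.24 80" --pt "0 0 0 0 0 0.38 80" --pt "0 0 0 0 0 0.44 80" --pt "0 0 0 0 0 0.46 80" --pt "0 0 0 0 0 0.46 80" --pt "0 0 0 0 0 0.46 65" --pt "0 0 0 0 0 0.46 40" --pt "0 0 0 0 0 0.46 40" --pt "0 0 0 0 0 0.46 40"

```text
t: 55.8
ee_pos: [575.3, 304.6, 127.2]
orientation: [0.44, 3.11, 0.001]
ft_force: [0.1, 1.1, 1.2]
width: 47.8
grasp_force: 30.0
```

Call:
servo_tool --pt "0 0 0 0 0 0 40" --pt "0 0 0 0 0 0 40" --pt "0 0 0 0 0 0 40"

```text
t: 56.18
ee_pos: [575.3, 304.6, 127.2]
orientation: [0.44, 3.11, 0.001]
ft_force: [0.6, 0.6, 3.1]
width: 47.7
grasp_force: 30.0
```

```bash
python3 plan.py 574.4,304.4,197,73.9 563.3,101.4,197,-12 563.3,101.4,134,-12
```

```text
t 56.2 [575.3 304.6 127.2] phi 73.9 tilt [0.04 0.03] q [ 0.47  0.57  1.63  0.    0.94 -0.82] w 47.7
turn 0.000 shift [ 0.004 -0.002 -0.349] -> [574.4 304.4 197. ] phi 73.9  dist 70
turn 1.000 shift [-0.228 -0.99   0.   ] -> [563.4 101.6 197. ] phi -12.0  dist 203
turn -0.000 shift [-0.001 -0.     0.   ] -> [563.3 101.4 197. ] phi -12.0  dist 0
turn -0.000 shift [ 0.    -0.     0.315] -> [563.3 101.4 134. ] phi -12.0  dist 63
```

Call:
servo_tool --pt "0 0 0 0 0 -0.04 40" --pt "0 0 0 0 0 -0.14 40" --pt "0 0 0 0 0 -0.25 40" --pt "0 0 0 0 0 -0.33 40" --pt "0 0 0 0 0 -0.35 40" --pt "0 0 0 0 0 -0.35 40"

```text
t: 56.92
ee_pos: [574.9, 304.3, 196.9]
orientation: [0.44, 3.111, -0.0]
ft_force: [0.6, 0.6, -2.6]
width: 47.6
grasp_force: 30.0
```

Call:
servo_tool --pt "0 0 0.08 -0.015 -0.06 0 40" --pt "0 0 0.2 -0.04 -0.18 0 40" --pt "0 0 0.32 -0.07 -0.32 0 40" --pt "0 0 0.44 -0.1 -0.46 0 40" --pt "0 0 0.56 -0.13 -0.6 0 40" --pt "0 0 0.68 -0.16 -0.74 0 40" --pt "0 0 0.8 -0.19 -0.86 0 40" --pt "0 0 0.91 -0.21 -0.95 0 40" --pt "0 0 1 -0.225 -0.995 0 40" --pt "0 0 1 -0.225 -0.995 0 40"

```text
t: 58.18
ee_pos: [562.6, 100.0, 196.1]
orientation: [-2.441, -1.976, 0.002]
ft_force: [0.8, 0.2, -1.8]
width: 47.7
grasp_force: 30.0
```

Call:
servo_tool --pt "0 0 0 0 0 0 40" --pt "0 0 0 0 0 0 40" --pt "0 0 0 0 0 0.05 40" --pt "0 0 0 0 0 0.14 40" --pt "0 0 0 0 0 0.23 40" --pt "0 0 0 0 0 0.28 40" --pt "0 0 0 0 0 0.3 40" --pt "0 0 0 0 0 0.305 40" --pt "0 0 0 0 0 0.305 40"

```text
t: 59.3
ee_pos: [563.5, 100.7, 136.3]
orientation: [2.442, 1.976, 0.001]
ft_force: [-0.1, 0.2, -2.6]
width: 47.6
grasp_force: 30.0
```

```bash
python3 plan.py 563.3,100.8,134.2,-12; python3 -c "
from h import *;print(ctrl.get_obs()['ft_force'])"
```

```text
t 59.3 [563.5 100.7 136.3] phi -12.0 tilt [0.04 0.01] q [ 0.16  0.46  1.81 -0.    0.87  0.37] w 47.6
turn -0.000 shift [ 0.    -0.001  0.01 ] -> [563.3 100.8 134.3] phi -12.0  dist 2
[-0.09212607  0.15368344 -2.579185  ]
```

Call:
servo_tool --pt "0 0 0 0 0 0.006 40" --pt "0 0 0 0 0 0.01 40" --pt "0 0 0 0 0 0.01 40" --pt "0 0 0 0 0 0.011 50" --pt "0 0 0 0 0 0.011 65" --pt "0 0 0 0 0 0.011 80" --pt "0 0 0 0 0 0.011 80" --pt "0 0 0 0 0 0.011 80"

```text
t: 60.3
ee_pos: [563.1, 100.7, 133.7]
orientation: [-2.442, -1.976, 0.0]
ft_force: [-0.2, -0.2, 0.3]
width: 79.7
grasp_force: 0.0
```

Call:
servo_tool --pt "0 0 0 0 0 -0.1 80" --pt "0 0 0 0 0 -0.3 80" --pt "0 0 0 0 0 -0.5 80" --pt "0 0 0 0 0 -0.5 80" --pt "0 0 0 0.3 0 -0.5 80" --pt "0 0 0 0.6 0 -0.5 80" --pt "0 0 0 0.9 0 -0.5 80" --pt "0 0 0 0.9 0 -0.5 80" --pt "0 0 0 0.9 0 -0.5 80"

```text
t: 61.42
ee_pos: [599.8, 276.4, 232.2]
orientation: [-2.441, -1.977, 0.004]
ft_force: [0.3, -0.7, -0.8]
width: 80.2
grasp_force: 0.0
```

```bash
cat look.py > l4.py; cat >> l4.py <<'E'
tops('mill',563,101,135,185);tops('salt',527,-75,80,115);tops('jar',544,14,95,125);tops('garlic',524,-307,25,75);tops('onion',370,100,40,100,50);tops('lemon',394,-93,25,70)
grab('scene',tag);cv2.imwrite('pics/j2.png',cv2.resize(im[140:270,205:435],None,fx=3,fy=3,interpolation=cv2.INTER_CUBIC)[:,:,::-1])
E
python3 l4.py j; python3 plan.py
```

```text
mill circle 562.4 100.4 r 24.9 mean [560.5  99.2 163.1] n 383
salt circle 526.1 -74.2 r 17.1 mean [525.2 -73.5  95.5] n 160
jar circle 544.1 14.9 r 20.4 mean [543.2  14.7 115.4] n 243
garlic circle 522.0 -307.2 r 26.1 mean [ 521.3 -304.4   48.7] n 326
onion circle 370.4 102.5 r 40.4 mean [370.6 102.6  54.9] n 743
lemon circle 394.6 -93.7 r 32.6 mean [394.5 -92.8  43.7] n 415
t 61.5 [600.1 275.4 232.9] phi -12.1 tilt [-0.08 -0.05] q [ 0.41  0.47  1.54 -0.    1.14  0.62] w 79.9
```

View pics/j2.png

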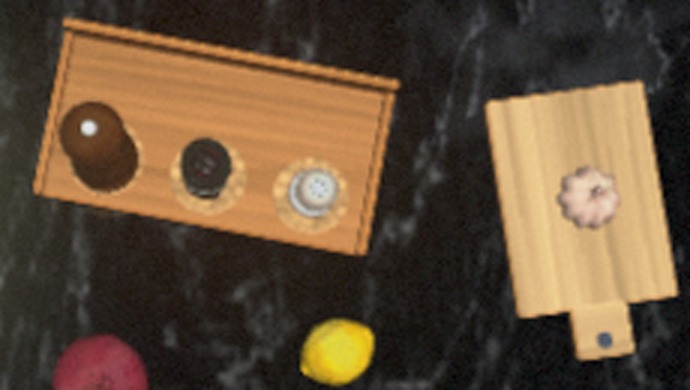

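View pics/j_scene.png

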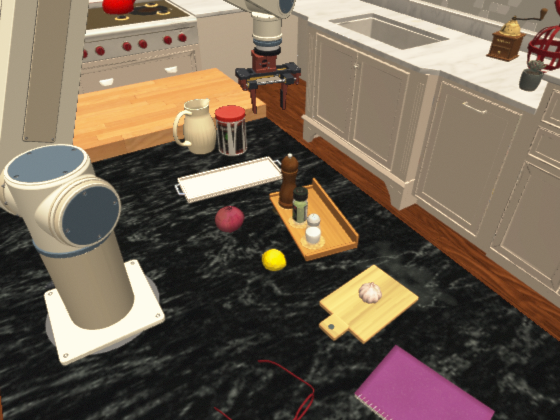

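All three stand upright on their own corks: the mill, jar and salt at crop (100,150), (206,168) and (315,190), each within about 2 mm of the cork centre. The garlic is mid-board at (588,197), the onion and lemon have not moved, and the hand is clear.

```bash
python3 -c "
from workcell import ctrl;print(ctrl.close_job())"
```

```text
the job is handed in; nothing more can be done
None
```

The job is done and handed in at about 61 s: the garlic is on the chopping board, the mill, jar and salt are back upright on their own cork spots, and the lemon and onion were not moved.

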